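# Snap in a tip refill and take off its cover

### The job

A refill for pipette tips - a blue tray of tips clipped inside its clear cover - has only been set loosely on the red tip box in the angled stand. Press it straight down into the box, firmly but without crushing it, until both ends of the tray have snapped fully home; then lift the cover off on its own, leaving the tray latched in the box, and set it down (do not drop it) on the green mat, standing upright with its open side down. Leave the other things on the bench where they are.

Things in the scene. Friction and masses are not known exactly. Their poses are not given: they have to be found in the camera images.
- tipbox: Red tip box, open at the top, 84 x 128 x 58 mm (its x, y, z), fixed in a white angled stand (150 mm square foot) that is fixed to the bench. Origin: centre of the box's underside. z is the box's axis, square to its mouth, leaning 30 deg from vertical; x points up the slope, away from the low front side; y is level, along the long side. Over 60 N between tray and box crushes the tray.
- latch_l_nose (a point): Tip of the sprung latch tooth (62 mm wide along x, yellow) in the box's +y end wall, 55.5 mm from the box's axis and 44.8 mm up it; it gives 2.5 mm outwards as the tray's end passes. Snapping in both ends takes 9 to 18 N along the box's -z, felt as a drop in force, 11 mm of travel to a hard stop; a latched end cannot be pulled up.
- latch_r_nose (a point): The same for the latch in the box's -y end wall. One end may snap first and leave the tray leaning (up to 0.1 rad about x) and jammed, with the other end up: then press on the dome above that end, some 35 mm along y from its middle.
- tray_mid (a point): Blue tray: plate 80 x 116 x 4 mm, skirt 34 mm deep below it, 96 tips standing 14 mm above it; about 0.12 kg. The point is the plate's centre; axes as the box's. At the start it sits loose on the latches' slopes inside the cover, the point at z = 79 mm in the box's frame; snapped fully home it is at z = 68 mm (x and y within 3 mm of the box's axis).
- cover_mid (a point): Clear cover, open below: skirt 88 x 126 mm (x, y), 32 mm high, its flat shoulder carrying a grip dome 58 x 96 mm (x, y), 28 mm high; 60 mm high in all, about 0.06 kg. The point is on its axis half-way up: rim 30 mm below, shoulder 2 mm above. z points out of the dome; x and y as the box's at the start. At the start it is 23 mm above tray_mid along z (ribs bear on the tray).
- dome_top (a point): Centre of the flat top of the cover's dome, 30 mm above cover_mid along z; pressing here presses the tray. The dome's 58 mm width (x) is where to grip; the shoulder beside it is 15 mm wide. Two sprung clips in the cover cling to the tray's long edges: it takes 4 to 9 N along z to part them, much more than the tray's weight, so an unlatched tray comes along with the cover.
- mat: Green bench mat, 200 x 240 x 3 mm (its x, y, z), fixed flat on the bench; origin at the centre of its underside.
- vortex_mid (a point): Vortex mixer, white tapering body on a grey foot 150 x 125 mm, black rubber cup on top, 166 mm high, 2.6 kg; the point is its centre half-way up. Leave alone.
- rack_mid (a point): Red microtube rack with a few yellow-capped tubes, 92 x 190 mm, 57 mm high with its tubes, 0.4 kg; the point is 18 mm above the bench at its centre. Leave alone.
- bottle_mid (a point): Reagent bottle with a blue cap, 70 mm in diameter, 145 mm high, 0.42 kg; the point is its centre half-way up. Leave alone.

How it is judged:
On the way, in this order (a step that is already met when the one before it is completed fails the run):
1. the tray is snapped fully home in the box at both ends (z of tray_mid in the frame of tipbox below 0.07 m and angle between the z axis of tray_mid and the z axis of tipbox, either way round below 0.03 rad), for 0.2 s.
2. the cover is lifted clear while the tray stays home in the box (z of cover_mid in the frame of tipbox above 0.125 m and z of tray_mid in the frame of tipbox below 0.0705 m), for 0.2 s.
At the end, for the whole second after the job is handed in: The tray sits snapped home in the box (tray_mid 65.5 to 70.5 mm up the box's axis, square to it within 0.03 rad) and the cover stands released and at rest on the mat, open side down, upright within 0.08 rad, its centre within 65 mm (x) and 80 mm (y) of the mat's centre in the mat's frame (z of tray_mid in the frame of tipbox between 0.0655 and 0.0705 m and angle between the z axis of tray_mid and the z axis of tipbox, either way round below 0.03 rad and x of cover_mid in the frame of mat between -0.065 and 0.065 m and y of cover_mid in the frame of mat between -0.08 and 0.08 m and height (world z) of cover_mid between 0.029 and 0.037 m and angle between cover_mid's own z axis and vertical below 0.08 rad); the robot touches nothing.
It fails at once if the tray is crushed: more than 60 N between tray and box (contact force between tray and tipbox above 60 N).
It fails at once if the cover is dropped: let go more than about 20 mm above the mat or bench, away from the box (contact force between each of the fingers, the arm and cover below 0.01 N and horizontal distance between cover_mid and tray_mid above 0.12 m and height (world z) of cover_mid above 0.055 m).
It fails at once if a bystander is moved more than 20 mm (distance of any of vortex_mid, rack_mid, bottle_mid from where it was at the start of the episode above 0.02 m).
It also fails if it takes over 58 s, if anything falls off the work surface, if the arm or the gripper's body presses on something with over 40 N, if the wrist force passes 120 N, or if a joint passes its speed limit or range.

### The arm

A 7-joint arm with a two-finger parallel gripper is mounted at the origin on the work surface. World frame = base frame: x ahead of the robot, y to its left, z up, the work surface at z = 0. Lengths are in m, angles in rad, forces in N, time in s.
With the tool pointing down it reaches from about 0.425 to 0.95 m from the base axis. Payload 4.7 kg.
Tool frame: the origin (TCP) lies at the very end of the fingers, on their centre line; the grasp point (between the pads) lies 19 mm behind it; z points along the fingers, y is the line along which they close (so a half turn about z gives the same grasp; the last joint's range is limited). The gripper opens to 85 mm and grips with 20 to 120 N. Pads are 22 mm wide; open, the fingers measure 114 mm over their backs; the gripper's body (76 mm by 85 mm) begins 54 mm behind the grasp point. The pads swing forward as they close: fully open they stand 13 mm farther back than shut.
Start: joints at [-1.288, 0.469, -0.049, 1.532, 0.024, 1.141, -0.082], TCP at [0.207, 0.642, 0.208] pointing down, gripper open.
Joint ranges: [-2.59, 2.59], [-0.33, 1.99], [-1.39, 1.29], [0.1, 2.45], [-1.04, 4.18], [0.21, 1.99], [-2.66, 2.66]. Speed limits (rad/s): [2.57, 2.57, 3.14, 3.14, 3.14, 3.14, 3.14].

### API

Orientations are given as a 3x3 rotation matrix whose columns are the frame's x, y, z axes.
In Python, from cell import ctrl, vision, ticket gives the robot as it stands.
- The arm moves only by the tool drive_tool, never from a script. Its argument "rows" is text: rows parted by semicolons, each of 7 numbers parted by spaces: the turn, a rotation vector about the tool's x, y, z in rad, then the shift along the tool's x, y, z in mm, then the finger opening in mm, from 0 to 85.4. A call has 1 to 20 rows; each row is the pose to reach, as a shift and turn from the pose commanded when the call began, along the tool's axes at that moment; what a row does not reach only later rows make up. A row lasts 1/8 s, in which the tool goes at most 62.5 mm and 10.7 degrees, less where a joint would pass 70% of its speed; a pose out of reach is approached as far as the arm can. A call with a gripper value outside its range is refused whole. The fingers move at their own pace and stop on an object; "force" is the grip in N (left out, the last holds). Time passes only in rows, so rows that repeat a pose let the fingers close. It gives the time, the measured TCP pose, the force, the opening and the grip force at its end, in the units of the state.
- ctrl.state(): the state, without advancing time (a new reading comes with each control period).
- vision.get_image(name): name is "scene" or "side" or "wrist"; returns the picture (420x560x3 uint8, red, green, blue); there is no depth.
- vision.camera_params(name): a dict with "K" (3x3 intrinsics, pixels), "origin" and "orientation" of the camera in the world. Camera axes: x right, y up, looking along -z (the intrinsics and any distortion apply to the point x, -y, -z); pixel columns grow to the right and rows downward; lengths in m; the calibration is good to about 2 mm. A picture is of the moment at which its call begins: read the wrist's pose just before it. camera_params takes no time and is no camera call; for the wrist camera it gives the pose at the moment of the call.
- ticket.job_done(): hands the job in; it is judged then, once.
The state is a dict: "time": time; "joint_positions": joint angles; "dq": joint speeds; "joint_torque": joint torques, N m; "position": TCP position; "ee_rot": TCP orientation; "wrist_force": force on the tool from outside, world axes, zero at the start; "ft_torque": the same for the moment, N m; "finger_gap": finger opening in m; "grasp_force": force on a finger pad.
Only numpy, scipy, OpenCV 4.12 (cv2) and the standard library are available. Lean on these libraries where they do the work, as an engineer would, in place of code of your own. Each camera call takes 0.05 s, during which the arm holds its last target. There are 200 camera calls.

## Working session

There is one attempt and no reset: what is moved stays moved. The work goes in short steps, Python scripts to look and compute and a tool call to move; the robot and the scene stay as the last step left them, time stands still between calls to the robot, and variables do not carry over. Pictures are saved under pics/ and viewed, at most 10 in all, crops included, and the job is handed in when it is done.

Besides the shell and the picture viewer there is one more tool, called after "Request:" as name(argument=value, ...) on one line, values as JSON. drive_tool: Moves the arm, as the interface text tells. Its arguments: {"type":"object","properties":{"rows":{"type":"string"},"force":{"type":"number"}},"required":["rows"]}

```bash
mkdir -p pics; python3 - <<'E'
from cell import ctrl, vision
import cv2,numpy as np
for n in ["scene","side"]:
    im=vision.get_image(n); cv2.imwrite(f"pics/{n}0.png",im[:,:,::-1]); p=vision.camera_params(n); print(n,p)
s=ctrl.state(); print(s)
E
```

```text
scene {'K': array([[392.50937655,   0.        , 280.34433839],
       [  0.        , 392.50937655, 208.82043029],
       [  0.        ,   0.        ,   1.        ]]), 'origin': array([1.32138263, 0.26351307, 0.84437759]), 'orientation': array([[-0.34405691, -0.66408096,  0.66379313],
       [ 0.93889269, -0.25105188,  0.23548562],
       [ 0.010265  ,  0.70425097,  0.70987689]])}
side {'K': array([[448.98817954,   0.        , 276.40818583],
       [  0.        , 448.98817954, 198.19590344],
       [  0.        ,   0.        ,   1.        ]]), 'origin': array([ 0.58250121, -1.03512197,  0.97402595]), 'orientation': array([[ 0.99888175,  0.03475514, -0.03205196],
       [-0.04688117,  0.64042717, -0.76658672],
       [-0.00611588,  0.76723211,  0.64134038]])}
{'time': 0.1, 'joint_positions': array([-1.28789408,  0.46938147, -0.04857991,  1.53352957,  0.02410411,
        1.14099866, -0.08231267]), 'dq': array([-0.00073987, -0.00147451,  0.00094732, -0.00168915, -0.00155821,
       -0.00100809, -0.00071767]), 'joint_torque': array([ 1.01919577e-03, -5.11516964e+01, -4.69851878e-02, -2.38387656e+01,
        1.08182151e-02,  4.41661687e-03,  4.60303326e-06]), 'position': array([0.20690345, 0.64193815, 0.20727141]), 'ee_rot': array([[-9.51783370e-01,  3.06770599e-01, -4.65024284e-04],
       [ 3.06770943e-01,  9.51781911e-01, -1.66780855e-03],
       [-6.90329247e-05, -1.73004838e-03, -9.99998501e-01]]), 'wrist_force': array([0.02884388, 0.95449659, 0.30173639]), 'ft_torque': array([ 0.02047165, -0.03979345, -0.01481143]), 'grasp_force': 0.0, 'finger_gap': 0.08575836958934653}
```

View pics/scene0.png

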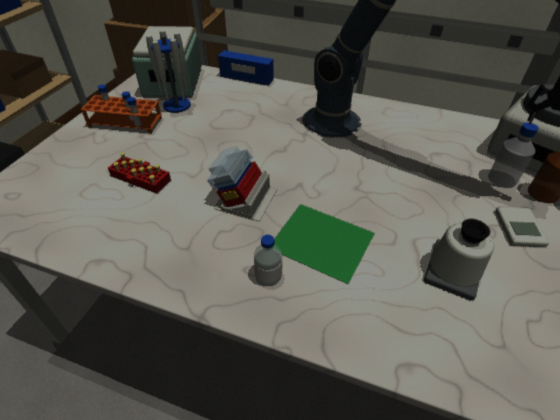

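View pics/side0.png

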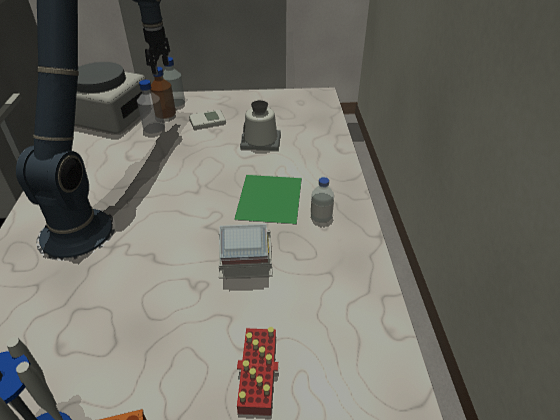

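The scene view shows the box in its stand near (238,182), the mat near (325,240), the bottle (268,262), the mixer (460,255) and the rack (140,173). The side view shows the dome facing the camera at (245,242) and the mat at (268,198). Next I'll zoom in on the box and fit the mat.

```bash
cat > h.py <<'E'
import cv2,numpy as np
from cell import ctrl,vision
P={n:vision.camera_params(n) for n in("scene","side")}
def ray(n,u,v,p=None):
    p=p or P[n]; d=np.linalg.solve(p["K"],[u,v,1.]); d=p["orientation"]@(d*[1,-1,-1]); return p["origin"],d/np.linalg.norm(d)
def onz(n,u,v,z,p=None):
    o,d=ray(n,u,v,p); return o+d*(z-o[2])/d[2]
def tri(a,b):
    (o1,d1),(o2,d2)=a,b
    t=np.linalg.lstsq(np.c_[d1,-d2],o2-o1,rcond=None)[0]
    q1,q2=o1+t[0]*d1,o2+t[1]*d2; return (q1+q2)/2,np.linalg.norm(q1-q2)
def proj(n,X,p=None):
    p=p or P[n]; c=(p["orientation"].T@(np.asarray(X)-p["origin"]))*[1,-1,-1]; q=p["K"]@c; return q[:2]/q[2]
E
python3 - <<'E'
from h import *
ims=[cv2.imread(f"pics/{n}0.png") for n in("scene","side")]
a=cv2.resize(ims[0][135:225,195:285],(600,600),interpolation=cv2.INTER_CUBIC)
b=cv2.resize(ims[1][215:300,205:290],(600,600),interpolation=cv2.INTER_CUBIC)
cv2.imwrite("pics/ca.png",a);cv2.imwrite("pics/cb.png",b)
for n,im in zip(("scene","side"),ims):
    hsv=cv2.cvtColor(im,cv2.COLOR_BGR2HSV); m=cv2.inRange(hsv,(50,120,40),(75,255,255))
    c=max(cv2.findContours(m,0,2)[0],key=cv2.contourArea); q=cv2.approxPolyDP(c,6,True)[:,0]
    W=[onz(n,u,v,.003) for u,v in q]; print(n,q.tolist(),np.round(W,3).tolist(),np.mean(W,0).round(3))
E
```

```text
scene [[300, 205], [274, 244], [348, 282], [373, 233]] [[0.498, 0.035, 0.003], [0.67, 0.015, 0.003], [0.721, 0.237, 0.003], [0.532, 0.265, 0.003]] [0.605 0.138 0.003]
side [[246, 175], [235, 218], [295, 223], [300, 178]] [[0.528, 0.261, 0.003], [0.494, 0.034, 0.003], [0.684, 0.0, 0.003], [0.72, 0.233, 0.003]] [0.606 0.132 0.003]
```

View pics/ca.png

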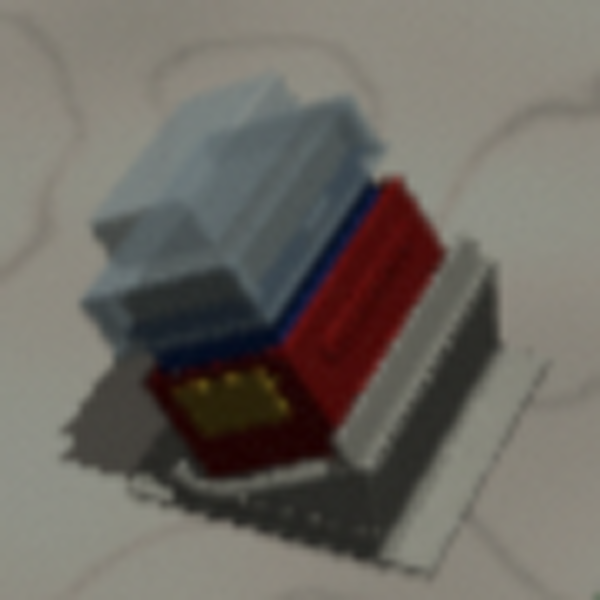

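View pics/cb.png

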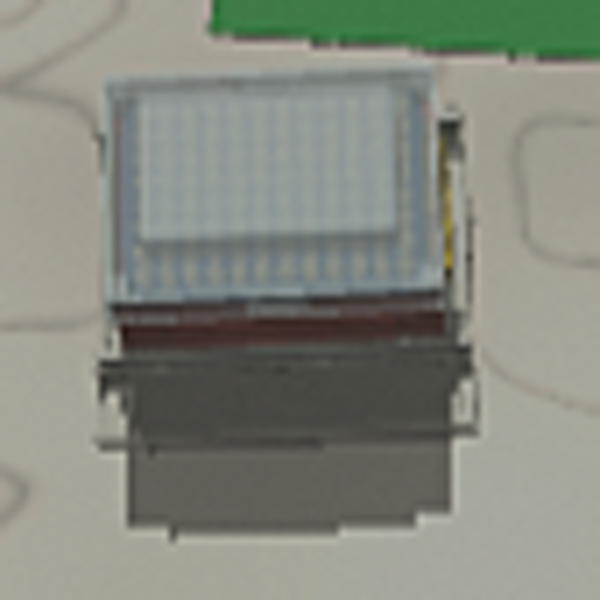

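The crops show the dome's flat top in the side view with corners at about (140,85), (398,85), (405,235) and (140,242) in crop pixels. Its bottom shoulder edge runs from (108,303) to (445,290). In the scene crop, the red box's long edges run at about (280,345)-(395,180). I'll triangulate from these and then refine with the wrist camera.

```bash
python3 - <<'E'
from h import *
S=lambda u,v:ray("scene",195+u/6.667,135+v/6.667)
D=lambda u,v:ray("side",205+u/7.06,215+v/7.06)
print("domec",tri(S(195,150),D(270,162)))
print("yaw pts")
for z in(.15,.17): 
  a,b=[onz("side",205+u/7.06,215+v/7.06,z) for u,v in((108,303),(445,290))]; print(z,a,b,np.linalg.norm(b-a),np.degrees(np.arctan2(*(b-a)[1::-1])))
# red box: -y end low-corner, near mouth corners
a,b=[onz("scene",195+u/6.667,135+v/6.667,.0) for u,v in((435,575),(550,360))]; print("foot",a,b)
a,b=[onz("scene",195+u/6.667,135+v/6.667,.0) for u,v in((435,575),(65,455))]; print("foot",a,b)
E
```

```text
domec (array([ 0.52787896, -0.19408048,  0.14086633]), np.float64(0.005189430848453731))
yaw pts
0.15 [ 0.4744225  -0.27253454  0.15      ] [ 0.59244883 -0.27258737  0.15      ] 0.11802633955553363 -0.025647268034477116
0.17 [ 0.47704569 -0.29104336  0.17      ] [ 0.59220739 -0.29109491  0.17      ] 0.115161712795842 -0.025647268034550516
foot [ 6.00939042e-01 -5.41095106e-02 -1.11022302e-16] [ 0.45139946 -0.05573805  0.        ]
foot [ 6.00939042e-01 -5.41095106e-02 -1.11022302e-16] [ 0.5911677  -0.24162602  0.        ]
```

```bash
cat >> h.py <<'E'
from scipy.spatial.transform import Rotation as Ro
def boxR(yaw=0.):  # tool pointing down the box's axis
    return Ro.from_euler('z',yaw).as_matrix()@np.array([[-1,0,0],[0,.866025,.5],[0,.5,-.866025]])
def plan(pos,R):
    s=ctrl.state(); R0=s["ee_rot"]
    rv=Ro.from_matrix(R0.T@R).as_rotvec(); d=R0.T@(np.asarray(pos)-s["position"])*1000
    return "turn %.4f %.4f %.4f shift %.1f %.1f %.1f"%(*rv,*d)
E
python3 - <<'E'
from h import *
print("vortex",onz("scene",455,285,0),"bottle",onz("scene",268,283,0))
s=ctrl.state();print(plan(s["position"]+[.15,-.1,.12],s["ee_rot"]));print(plan([.6,.2,.32],boxR()));print(plan([.528,-.26,.26],boxR()))
p=vision.camera_params("wrist"); print(s["ee_rot"].T@(p["origin"]-s["position"]), s["ee_rot"].T@p["orientation"],p["K"][0])
E
```

```text
vortex [0.63143223 0.49518772 0.        ] bottle [0.79323605 0.04566589 0.        ]
turn 0.0000 0.0000 0.0000 shift -173.5 -49.4 -119.9
turn -0.5210 0.0814 -0.3047 shift -509.7 -300.2 -112.2
turn -0.5210 0.0814 -0.3047 shift -582.3 -760.0 -51.4
[ 0.07819939 -0.000446   -0.16586361] [[-5.32361971e-05  9.53158562e-01  3.02471077e-01]
 [ 9.99999345e-01  3.96502680e-04 -1.07347045e-03]
 [-1.14311814e-03  3.02470821e-01 -9.53157959e-01]] [293.65216568   0.         277.79395335]
```

Request:
drive_tool(rows="0 0 0 -60 -30 -120 85;0 0 0 -120 -60 -130 85;0 0 0 -180 -100 -130 85;-0.1 0 -0.05 -240 -150 -130 85;-0.2 0.03 -0.1 -290 -200 -130 85;-0.3 0.05 -0.15 -340 -250 -130 85;-0.4 0.06 -0.2 -380 -300 -130 85;-0.521 0.0814 -0.3047 -414 -331 -130 85;-0.521 0.0814 -0.3047 -440 -385 -120 85;-0.521 0.0814 -0.3047 -470 -440 -110 85;-0.521 0.0814 -0.3047 -500 -500 -100 85;-0.521 0.0814 -0.3047 -520 -560 -90 85;-0.521 0.0814 -0.3047 -540 -620 -80 85;-0.521 0.0814 -0.3047 -560 -680 -70 85;-0.521 0.0814 -0.3047 -582 -740 -55 85;-0.521 0.0814 -0.3047 -582 -760 -51 85;-0.521 0.0814 -0.3047 -582 -760 -51 85;-0.521 0.0814 -0.3047 -582 -760 -51 85;-0.521 0.0814 -0.3047 -582 -760 -51 85")

```text
time: 2.48
position: [0.5277, -0.2594, 0.2585]
ee_rot: [[-1.0, 0.001, -0.0], [0.001, 0.865, 0.502], [0.001, 0.502, -0.865]]
wrist_force: [0.2, 1.2, -0.3]
finger_gap: 0.0847
grasp_force: 0.0
```

```bash
python3 - <<'E'
from h import *
import pickle
s=ctrl.state();p=vision.camera_params("wrist"); im=vision.get_image("wrist")[:,:,::-1]; cv2.imwrite("pics/w1.png",im)
pickle.dump(p,open("w1.pkl","wb")); print(s["time"],s["position"],s["ee_rot"],s["joint_positions"],p["K"],s["wrist_force"])
print(plan([.528,-.26,.26],boxR()))
E
```

```text
2.475 [ 0.52767683 -0.25936009  0.2584669 ] [[-9.99999421e-01  1.04220782e-03 -2.69555310e-04]
 [ 7.65782260e-04  8.64686147e-01  5.02311936e-01]
 [ 7.56594171e-04  5.02311438e-01 -8.64686444e-01]] [ 0.22853358  0.5116802   0.57686031  1.54709916 -0.62705609  1.58527248
  2.49772271] [[293.65216568   0.         277.79395335]
 [  0.         293.65216568 208.85757774]
 [  0.           0.           1.        ]] [ 0.20560388  1.24207588 -0.32082319]
turn 0.0031 -0.0003 0.0013 shift 0.1 -1.1 -1.8
```

View pics/w1.png

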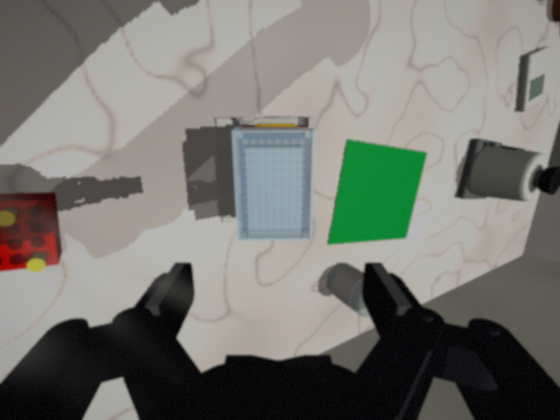

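The wrist view shows the dome centred near (277,187), with the cover outline at about (233..313, 128..240), a latch above it at (270,122), and the mat at right. I'll zoom in for sharper edges.

```bash
python3 - <<'E'
import cv2
im=cv2.imread("pics/w1.png")[110:260,200:350]
im=cv2.convertScaleAbs(cv2.resize(im,(600,600),interpolation=cv2.INTER_CUBIC),alpha=1.1)
cv2.imwrite("pics/cw1.png",im)
E
```

```text
(no output)
```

View pics/cw1.png

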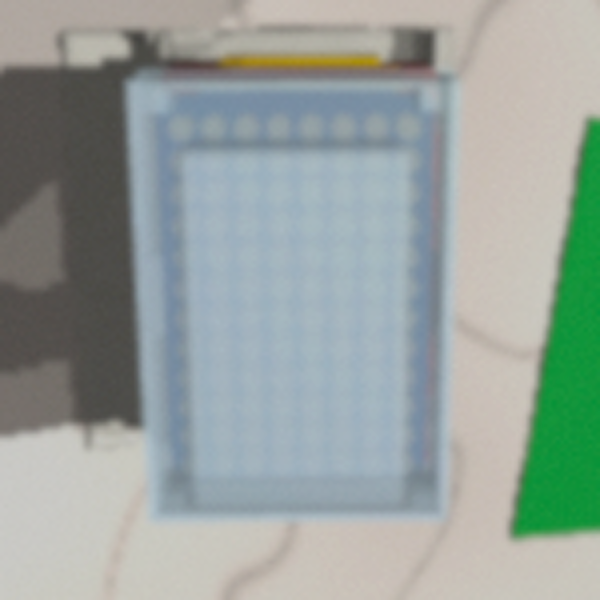

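```bash
cat > pnp.py <<'E'
from h import *
import pickle
p=pickle.load(open("w1.pkl","rb"))
O=np.array([[-29,48,0],[29,48,0],[29,-48,0],[-29,-48,0],[-44,63,-28],[44,63,-28],[44,-63,-28],[-44,-63,-28]],float)/1000
I=np.array([[180,147],[412,147],[407,505],[192,505],[127,82],[459,80],[443,517],[152,517]],float)/4+[200,110]
def fit(idx):
    ok,r,t=cv2.solvePnP(O[idx],I[idx],p["K"],None,flags=cv2.SOLVEPNP_ITERATIVE)
    F=np.diag([1,-1,-1.]); R=p["orientation"]@F@Ro.from_rotvec(r[:,0]).as_matrix(); c=p["origin"]+p["orientation"]@F@t[:,0]
    e=cv2.projectPoints(O[idx],r,t,p["K"],None)[0][:,0]-I[idx]
    print(idx,c.round(4),R.round(3).tolist(),"err px",e.round(1).tolist())
    return c,R
fit([0,1,2,3]);fit([0,1,2,3,4,5,6,7]);fit([0,1,2,3,6,7])
# fixed known orientation: translation only via scene consistency
E
python3 pnp.py
```

```text
[0, 1, 2, 3] [ 0.527  -0.1963  0.1435] [[-0.005, -1.0, -0.017], [0.856, 0.005, -0.516], [0.516, -0.017, 0.856]] err px [[-0.0, 0.1], [0.1, -0.2], [-0.3, 0.1], [0.3, 0.1]]
[0, 1, 2, 3, 4, 5, 6, 7] [ 0.527  -0.1966  0.1439] [[-0.002, -1.0, -0.011], [0.874, 0.004, -0.485], [0.485, -0.011, 0.874]] err px [[-0.2, 0.2], [0.1, -0.1], [-0.5, -0.1], [0.0, 0.5], [0.7, -0.1], [-0.1, -0.0], [0.4, -0.5], [-0.4, 0.3]]
[0, 1, 2, 3, 6, 7] [ 0.5272 -0.196   0.1428] [[0.0, -1.0, -0.021], [0.87, 0.011, -0.493], [0.493, -0.018, 0.87]] err px [[0.2, 0.1], [0.1, -0.0], [-0.7, -0.1], [0.0, 0.1], [0.5, -0.2], [-0.2, 0.2]]
```

```bash
python3 - <<'E'
from h import *
z=np.array([0,-.5,.866]); print(plan(np.array([.527,-.1963,.1435])+.006*z,boxR()))
E
```

```text
turn 0.0031 -0.0003 0.0013 shift 1.1 -4.6 124.9
```

Request:
drive_tool(rows="0.003 0 0.001 1 -4 40 0;0.003 0 0.001 1 -4.5 80 0;0.003 0 0.001 1 -4.5 110 0;0.003 0 0.001 1 -4.5 120 0;0.003 0 0.001 1 -4.5 125 0;0.003 0 0.001 1 -4.5 125 0;0.003 0 0.001 1 -4.5 125 0;0.003 0 0.001 1 -4.5 125 0", force=40)

```text
time: 3.52
position: [0.5271, -0.2013, 0.1493]
ee_rot: [[-1.0, 0.001, 0.002], [0.002, 0.867, 0.498], [-0.001, 0.498, -0.867]]
wrist_force: [-1.1, 1.0, 0.7]
finger_gap: 0.0001
grasp_force: 0.0
```

Request:
drive_tool(rows="0 0 0 0 0 1.5 0;0 0 0 0 0 3 0;0 0 0 0 0 4.5 0;0 0 0 0 0 4.5 0")

```text
time: 4.03
position: [0.5268, -0.1982, 0.1447]
ee_rot: [[-1.0, 0.001, 0.0], [0.001, 0.867, 0.499], [0.0, 0.499, -0.867]]
wrist_force: [0.7, 0.5, -0.7]
finger_gap: -0.0
grasp_force: 0.0
```

Request:
drive_tool(rows="0 0 0 0 0 1 0;0 0 0 0 0 2 0;0 0 0 0 0 2 0")

```text
time: 4.4
position: [0.5268, -0.1973, 0.143]
ee_rot: [[-1.0, 0.001, 0.0], [0.001, 0.867, 0.499], [0.0, 0.499, -0.867]]
wrist_force: [-0.2, 0.0, -0.5]
finger_gap: 0.0003
grasp_force: 0.0
```

Request:
drive_tool(rows="0 0 0 0 0 1 0;0 0 0 0 0 2 0;0 0 0 0 0 2 0")

```text
time: 4.78
position: [0.5268, -0.1963, 0.1413]
ee_rot: [[-1.0, 0.001, 0.0], [0.001, 0.867, 0.499], [0.0, 0.499, -0.867]]
wrist_force: [0.6, -0.5, 0.1]
finger_gap: -0.0003
grasp_force: 0.0
```

Request:
drive_tool(rows="0 0 0 0 0 1 0;0 0 0 0 0 2 0;0 0 0 0 0 2 0")

```text
time: 5.15
position: [0.5268, -0.1953, 0.1396]
ee_rot: [[-1.0, 0.001, 0.0], [0.001, 0.867, 0.499], [0.0, 0.499, -0.867]]
wrist_force: [0.1, 0.5, -0.0]
finger_gap: -0.0
grasp_force: 0.0
```

Request:
drive_tool(rows="0 0 0 0 0 1 0;0 0 0 0 0 2 0;0 0 0 0 0 2 0")

```text
time: 5.52
position: [0.5269, -0.1943, 0.1378]
ee_rot: [[-1.0, 0.001, 0.0], [0.001, 0.867, 0.499], [0.0, 0.499, -0.867]]
wrist_force: [0.2, 0.2, -0.2]
finger_gap: -0.0
grasp_force: 0.0
```

Request:
drive_tool(rows="0 0 0 0 0 1 0;0 0 0 0 0 2 0;0 0 0 0 0 2 0")

```text
time: 5.9
position: [0.5268, -0.1933, 0.1361]
ee_rot: [[-1.0, 0.001, 0.0], [0.001, 0.867, 0.499], [0.0, 0.499, -0.867]]
wrist_force: [0.4, 0.5, -0.7]
finger_gap: 0.0001
grasp_force: 0.0
```

Request:
drive_tool(rows="0 0 0 0 0 1 0;0 0 0 0 0 2 0;0 0 0 0 0 2 0")

```text
time: 6.28
position: [0.5269, -0.1923, 0.1344]
ee_rot: [[-1.0, 0.001, 0.0], [0.001, 0.867, 0.499], [0.0, 0.499, -0.867]]
wrist_force: [-0.5, 0.2, -0.4]
finger_gap: 0.0002
grasp_force: 0.0
```

```bash
python3 - <<'E'
from h import *
s=ctrl.state();print(s["time"],s["position"],s["wrist_force"])
for n in("side","scene"):
    q=proj(n,s["position"]); print(n,q)
    im=vision.get_image(n)[:,:,::-1]; x,y=q.astype(int)
    cv2.imwrite(f"pics/{n}1.png",im); 
    c=cv2.resize(im[y-45:y+45,x-50:x+50],(400,360),interpolation=cv2.INTER_CUBIC)
    cv2.imwrite(f"pics/c{n}1.png",c)
a=[cv2.imread(f"pics/c{n}1.png") for n in("side","scene")]; cv2.imwrite("pics/both1.png",np.hstack(a))
E
```

```text
6.275 [ 0.52686909 -0.19228089  0.13437399] [-0.51988911  0.19237379 -0.4338009 ]
side [242.2649794  238.57006669]
scene [224.54914953 159.86501163]
```

View pics/both1.png

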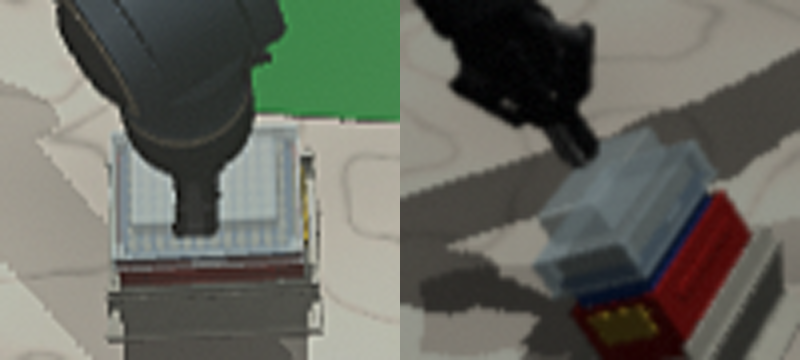

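In the side crop (left) the fingertips end at about (195,235). In the scene crop (right) they end at about (180,160) of its half. Both are away from the projected TCP at (200,180), so I'll triangulate the tip.

```bash
python3 - <<'E'
from h import *
t,e=tri(ray("side",192+195/4,193+235/4),ray("scene",174+182/4,114+163/4)); print("tip",t,e)
s=ctrl.state(); print("in tool",s["ee_rot"].T@(t-s["position"])*1000)
# motion mask side: compare with previous image
d=cv2.absdiff(cv2.imread("pics/scene1.png"),cv2.imread("pics/scene0.png")).max(2)
print((d[140:175,205:240:2]>25).astype(int)); 
print(cv2.imread("pics/side1.png")[228:262:2,236:250:2].max(2))
# dome reference projections
from pnp import fit
c,R=fit([0,1,2,3,4,5,6,7])
for n in("scene","side"):
  print(n,[(proj(n,c+R@o)).round(1).tolist() for o in np.array([[-29,48,0],[29,48,0],[29,-48,0],[-29,-48,0]])/1000])
E
```

```text
tip [ 0.51530257 -0.2229947   0.12717514] 0.02044149253905365
in tool [ 11.56163864 -30.17078578  -8.98512517]
[[1 1 1 1 1 1 1 0 0 0 0 0 0 0 0 0 0 0]
 [1 1 1 1 1 1 1 0 0 0 0 0 0 0 0 0 0 1]
 [1 1 1 1 1 1 1 1 0 0 0 0 0 0 0 0 1 1]
 [1 1 1 1 1 1 1 1 0 0 0 0 0 0 0 1 1 1]
 [1 1 1 1 1 1 1 1 0 0 0 0 0 0 1 1 1 1]
 [1 1 1 1 1 1 1 1 1 0 0 0 0 1 1 1 1 1]
 [0 0 1 1 1 1 1 1 1 0 0 0 1 1 1 1 1 1]
 [0 0 0 1 1 1 1 1 1 0 0 1 1 1 1 0 1 1]
 [0 0 0 1 1 1 1 1 1 1 1 1 1 0 0 0 1 1]
 [0 0 0 1 1 1 1 1 1 1 1 1 1 0 0 0 1 1]
 [0 0 0 1 1 1 1 1 1 1 0 0 0 0 0 0 0 1]
 [0 0 0 1 1 1 1 1 1 1 0 0 0 0 0 0 0 0]
 [0 1 1 1 1 1 1 1 1 1 0 0 0 0 0 0 0 0]
 [1 1 1 1 1 1 1 1 1 1 0 0 0 0 0 0 0 0]
 [1 1 1 1 1 1 1 1 1 0 0 0 0 0 0 0 0 0]
 [1 1 1 1 1 1 1 1 1 0 0 0 0 0 0 0 0 0]
 [1 1 1 1 1 1 1 1 1 0 0 0 0 0 0 0 0 0]
 [1 1 1 1 1 1 1 0 0 0 0 0 0 0 0 0 0 0]
 [1 1 1 1 1 1 0 0 0 0 0 0 0 0 0 0 0 0]
 [1 1 1 1 1 1 0 0 0 0 0 0 0 0 0 0 0 0]
 [1 1 1 1 1 0 0 0 0 0 0 0 0 0 0 0 0 0]
 [1 1 1 1 1 0 0 0 0 0 0 0 0 0 0 0 0 0]
 [1 1 1 1 1 0 0 0 0 0 0 0 0 0 0 0 0 0]
 [1 1 1 1 0 0 0 0 0 0 0 0 0 0 0 0 0 0]
 [1 1 1 1 0 0 0 0 0 0 0 0 0 0 0 0 0 0]
 [1 1 1 1 0 0 
[... 1188 characters left out ...]
11, 0.874]] err px [[-0.2, 0.2], [0.1, -0.1], [-0.5, -0.1], [0.0, 0.5], [0.7, -0.1], [-0.1, -0.0], [0.4, -0.5], [-0.4, 0.3]]
[0, 1, 2, 3, 6, 7] [ 0.5272 -0.196   0.1428] [[0.0, -1.0, -0.021], [0.87, 0.011, -0.493], [0.493, -0.018, 0.87]] err px [[0.2, 0.1], [0.1, -0.0], [-0.7, -0.1], [0.0, 0.1], [0.5, -0.2], [-0.2, 0.2]]
[0, 1, 2, 3, 4, 5, 6, 7] [ 0.527  -0.1966  0.1439] [[-0.002, -1.0, -0.011], [0.874, 0.004, -0.485], [0.485, -0.011, 0.874]] err px [[-0.2, 0.2], [0.1, -0.1], [-0.5, -0.1], [0.0, 0.5], [0.7, -0.1], [-0.1, -0.0], [0.4, -0.5], [-0.4, 0.3]]
scene [[222.8, 149.8], [237.6, 145.7], [223.0, 164.7], [207.7, 168.5]]
side [[223.7, 248.8], [223.7, 227.4], [260.1, 225.8], [260.8, 247.2]]
```

```bash
python3 - <<'E'
from h import *
s=ctrl.state(); R=s["ee_rot"]
for n in("scene","side"):
  for o in ([0,0,0],[0,0,-20],[11,0,0],[-11,0,0],[0,-15,0],[0,15,0],[0,-30,-40]): print(n,o,proj(n,s["position"]+R@(np.array(o)/1000)).round(1))
E
```

```text
scene [0, 0, 0] [224.5 159.8]
scene [0, 0, -20] [220.8 154.3]
scene [11, 0, 0] [226.2 157.7]
scene [-11, 0, 0] [222.8 162.1]
scene [0, -15, 0] [220.7 160.9]
scene [0, 15, 0] [228.4 158.8]
scene [0, -30, -40] [209.5 150.9]
side [0, 0, 0] [242.3 238.6]
side [0, 0, -20] [241.9 236.6]
side [11, 0, 0] [238.1 238.7]
side [-11, 0, 0] [246.5 238.4]
side [0, -15, 0] [242.4 244.1]
side [0, 15, 0] [242.2 233.1]
side [0, -30, -40] [241.6 245.9]
```

Request:
drive_tool(rows="0 0 0 0 0 1 0;0 0 0 0 0 2 0;0 0 0 0 0 2 0")

```text
time: 6.75
position: [0.5268, -0.1913, 0.1326]
ee_rot: [[-1.0, 0.001, 0.0], [0.001, 0.867, 0.499], [0.0, 0.499, -0.867]]
wrist_force: [-0.4, 0.7, -0.8]
finger_gap: -0.0003
grasp_force: 0.0
```

Request:
drive_tool(rows="0 0 0 0 0 1 0;0 0 0 0 0 2 0;0 0 0 0 0 2 0")

```text
time: 7.12
position: [0.5268, -0.1903, 0.1309]
ee_rot: [[-1.0, 0.001, 0.0], [0.001, 0.867, 0.499], [0.0, 0.499, -0.867]]
wrist_force: [0.6, -0.1, 0.3]
finger_gap: -0.0001
grasp_force: 0.0
```

Request:
drive_tool(rows="0 0 0 0 0 1 0;0 0 0 0 0 2 0;0 0 0 0 0 2 0")

```text
time: 7.5
position: [0.5269, -0.1893, 0.1292]
ee_rot: [[-1.0, 0.001, 0.0], [0.001, 0.867, 0.499], [0.0, 0.499, -0.867]]
wrist_force: [-0.0, 1.0, 0.0]
finger_gap: -0.0001
grasp_force: 0.0
```

```bash
python3 - <<'E'
from h import *
s=ctrl.state(); q=proj("scene",s["position"]); print(q)
for n in("scene","wrist"): cv2.imwrite(f"pics/{n}2.png",vision.get_image(n)[:,:,::-1])
a=cv2.imread("pics/scene2.png"); c=cv2.resize(a[125:215,185:275],(400,400),interpolation=cv2.INTER_CUBIC)
w=cv2.resize(cv2.imread("pics/wrist2.png"),(400,300)); w=cv2.copyMakeBorder(w,0,100,0,0,0)
cv2.imwrite("pics/both2.png",np.hstack([c,w]))
E
```

```text
[225.65074153 161.51077635]
```

View pics/both2.png

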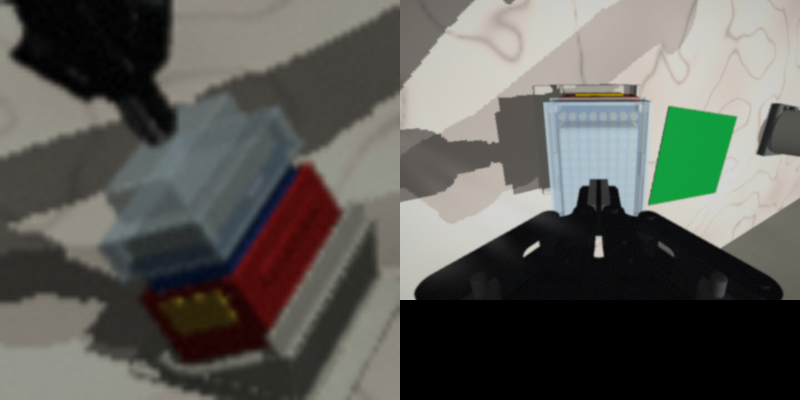

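In the scene half, the fingertip is at about (162,138), just short of the dome. In the wrist half, the tip is at (598,180) over the dome, and the cover hasn't moved. The real fingertips look 15–20 mm short of the reported TCP, so I'll keep descending gently and watch the force.

Request:
drive_tool(rows="0 0 0 0 0 1 0;0 0 0 0 0 2 0;0 0 0 0 0 2 0")

```text
time: 7.98
position: [0.5269, -0.1887, 0.1278]
ee_rot: [[-1.0, 0.001, 0.001], [0.001, 0.867, 0.499], [-0.0, 0.499, -0.867]]
wrist_force: [-0.9, -0.4, 3.2]
finger_gap: 0.0004
grasp_force: 1.3
```

Request:
drive_tool(rows="0 0 0 0 0 1 0;0 0 0 0 0 2 0;0 0 0 0 0 2 0")

```text
time: 8.35
position: [0.527, -0.1888, 0.1275]
ee_rot: [[-1.0, 0.001, 0.002], [0.002, 0.867, 0.498], [-0.002, 0.498, -0.867]]
wrist_force: [-2.4, -3.2, 9.2]
finger_gap: -0.0006
grasp_force: 4.8
```

Request:
drive_tool(rows="0 0 0 0 0 1 0;0 0 0 0 0 2 0;0 0 0 0 0 2 0")

```text
time: 8.72
position: [0.5266, -0.1881, 0.1257]
ee_rot: [[-1.0, 0.001, 0.002], [0.002, 0.867, 0.498], [-0.001, 0.498, -0.867]]
wrist_force: [-4.4, -3.6, 9.3]
finger_gap: 0.0002
grasp_force: 5.2
```

Request:
drive_tool(rows="0 0 0 0 0 1 0;0 0 0 0 0 2 0;0 0 0 0 0 2 0")

```text
time: 9.1
position: [0.5266, -0.1874, 0.1241]
ee_rot: [[-1.0, 0.001, 0.002], [0.002, 0.867, 0.497], [-0.001, 0.497, -0.867]]
wrist_force: [-3.8, -3.4, 9.4]
finger_gap: -0.0
grasp_force: 5.1
```

Request:
drive_tool(rows="0 0 0 0 0 1 0;0 0 0 0 0 2 0;0 0 0 0 0 2 0")

```text
time: 9.48
position: [0.527, -0.1854, 0.1212]
ee_rot: [[-1.0, 0.001, 0.002], [0.002, 0.867, 0.498], [-0.001, 0.498, -0.867]]
wrist_force: [-1.0, -2.7, 4.9]
finger_gap: -0.0004
grasp_force: 2.8
```

Request:
drive_tool(rows="0 0 0 0 0 1 0;0 0 0 0 0 2 0;0 0 0 0 0 2 0")

```text
time: 9.85
position: [0.5289, -0.1843, 0.12]
ee_rot: [[-1.0, -0.0, 0.005], [0.002, 0.867, 0.497], [-0.004, 0.497, -0.867]]
wrist_force: [2.4, -3.1, 5.9]
finger_gap: -0.0003
grasp_force: 3.0
```

```bash
python3 - <<'E'
from h import *
s=ctrl.state(); print(s["time"],s["position"],s["wrist_force"],s["ft_torque"])
p=vision.camera_params("wrist"); w=vision.get_image("wrist")[:,:,::-1]; sd=vision.get_image("side")[:,:,::-1]; sc=vision.get_image("scene")[:,:,::-1]
cv2.imwrite("pics/side3.png",sd);cv2.imwrite("pics/scene3.png",sc);cv2.imwrite("pics/wrist3.png",w)
a=cv2.resize(sc[125:215,185:275],(400,400),interpolation=cv2.INTER_CUBIC); b=cv2.resize(w[100:310,170:380],(400,400),interpolation=cv2.INTER_CUBIC)
cv2.imwrite("pics/both3.png",np.hstack([a,b]))
E
```

```text
9.85 [ 0.52888925 -0.18433221  0.11998346] [ 2.38525746 -3.122619    5.92361508] [-0.41964614 -0.37156791 -0.25096106]
```

View pics/both3.png

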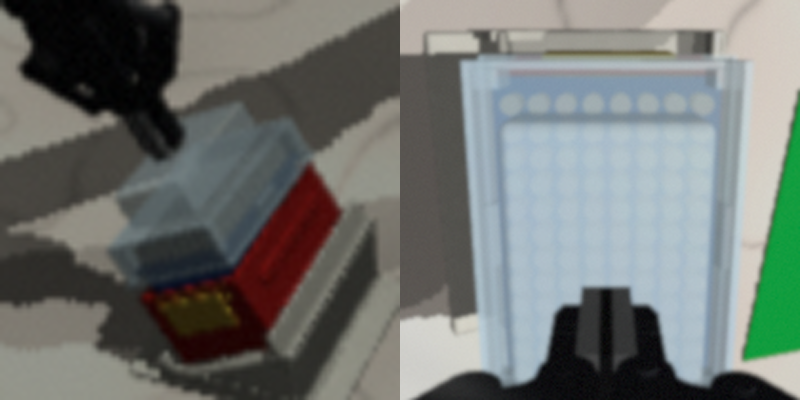

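The scene half shows a blue band still visible at the near (world +x) end around (190,275). It seems to have vanished towards the far end at (305,165). I'll measure the gap numerically.

```bash
cat > gap.py <<'E'
from h import *
import sys
# thickness of the blue band between cover rim and red box, in the scene view, along the long side's line
def band(f):
    im=cv2.imread(f); hsv=cv2.cvtColor(im,cv2.COLOR_BGR2HSV)
    b=cv2.inRange(hsv,(105,110,20),(130,255,255)); r=cv2.inRange(hsv,(0,120,30),(8,255,255))|cv2.inRange(hsv,(172,120,30),(180,255,255))
    out=[]
    for u in range(212,262,3):
        c=b[140:205,u]>0; d=np.flatnonzero(r[140:205,u]>0)
        out.append((u,int(c.sum()),int(d[0])+140 if len(d) else None))
    print(f,out)
for f in sys.argv[1:]: band(f)
E
python3 gap.py pics/scene0.png pics/scene2.png pics/scene3.png
python3 - <<'E'
from h import *
z=np.array([0,-.5,.866]);y=np.array([-1,0,0]);x=np.array([0,.866,.5])
o=np.array([.527,-.1963,.1435])-.132*z; print("box",o)
# rim corners expected (cover z=102-30=72 loose; 61 home), mouth 58
for n in("scene","side"):
  for sx,sy in((1,1),(1,-1),(-1,1),(-1,-1)): print(n,sx,sy,[proj(n,o+x*sx*.044+y*sy*.063+z*(h)).round(1).tolist() for h in(.104,.093)])
E
```

```text
pics/scene0.png [(212, 0, None), (215, 0, None), (218, 0, 190), (221, 3, 191), (224, 4, 190), (227, 3, 190), (230, 3, 200), (233, 4, 189), (236, 3, 187), (239, 3, 184), (242, 4, 179), (245, 3, 175), (248, 4, 170), (251, 0, 166), (254, 0, 162), (257, 0, 166), (260, 0, 171)]
pics/scene2.png [(212, 0, None), (215, 0, None), (218, 0, 190), (221, 3, 191), (224, 4, 190), (227, 3, 189), (230, 3, 200), (233, 4, 189), (236, 3, 187), (239, 3, 184), (242, 4, 179), (245, 3, 175), (248, 4, 170), (251, 0, 166), (254, 0, 162), (257, 0, 166), (260, 0, 171)]
pics/scene3.png [(212, 0, None), (215, 0, None), (218, 0, 190), (221, 1, 191), (224, 2, 190), (227, 2, 189), (230, 1, 189), (233, 1, 188), (236, 0, 187), (239, 0, 183), (242, 0, 179), (245, 0, 175), (248, 0, 171), (251, 0, 167), (254, 0, 163), (257, 0, 166), (260, 0, 171)]
box [ 0.527    -0.1303    0.029188]
scene 1 1 [[248.3, 149.3], [250.2, 152.3]]
scene 1 -1 [[230.1, 175.1], [232.2, 178.2]]
scene -1 1 [[226.3, 155.5], [228.2, 158.4]]
scene -1 -1 [[207.3, 180.7], [209.4, 183.6]]
side 1 1 [[219.0, 225.0], [219.4, 226.2]]
side 1 -1 [[265.6, 223.3], [265.7, 224.5]]
side -1 1 [[219.0, 257.0], [219.4, 258.0]]
side -1 -1 [[266.8, 255.2], [266.8, 256.1]]
```

Request:
drive_tool(rows="0 0 0 0 0 -6 0;0 0 0 0 0 -11 0;-0.001 0.004 0 -12 0 -12 0;-0.001 0.004 0 -24 0 -12 0;-0.001 0.004 0 -34 0 -12 0;-0.001 0.004 0 -34 0 -9 0;-0.001 0.004 0 -34 0 -7 0;-0.001 0.004 0 -34 0 -6 0;-0.001 0.004 0 -34 0 -6 0")

```text
time: 11.12
position: [0.5606, -0.1865, 0.1241]
ee_rot: [[-1.0, 0.001, -0.004], [-0.001, 0.866, 0.5], [0.004, 0.5, -0.866]]
wrist_force: [0.6, -0.4, 0.3]
finger_gap: 0.0
grasp_force: 0.0
```

Request:
drive_tool(rows="0 0 0 0 0 1 0;0 0 0 0 0 2 0;0 0 0 0 0 2 0")

```text
time: 11.5
position: [0.5609, -0.1854, 0.1223]
ee_rot: [[-1.0, 0.001, -0.004], [-0.001, 0.866, 0.5], [0.004, 0.5, -0.866]]
wrist_force: [0.3, 0.3, -0.3]
finger_gap: 0.0
grasp_force: 0.0
```

Request:
drive_tool(rows="0 0 0 0 0 1 0;0 0 0 0 0 2 0;0 0 0 0 0 2 0")

```text
time: 11.88
position: [0.5614, -0.1847, 0.1209]
ee_rot: [[-1.0, 0.0, -0.002], [-0.001, 0.866, 0.499], [0.002, 0.499, -0.866]]
wrist_force: [1.9, -1.1, 1.5]
finger_gap: 0.0001
grasp_force: 0.9
```

Request:
drive_tool(rows="0 0 0 0 0 1 0;0 0 0 0 0 2 0;0 0 0 0 0 2 0")

```text
time: 12.25
position: [0.5605, -0.1832, 0.1185]
ee_rot: [[-1.0, 0.001, -0.005], [-0.001, 0.866, 0.5], [0.004, 0.5, -0.866]]
wrist_force: [-0.1, -0.6, 0.4]
finger_gap: -0.0002
grasp_force: 0.0
```

Request:
drive_tool(rows="0 0 0 0 0 0.5 0;0 0 0 0 0 1 0;0 0 0 0 0 1 0")

```text
time: 12.62
position: [0.5607, -0.1832, 0.1183]
ee_rot: [[-1.0, 0.001, -0.003], [-0.001, 0.866, 0.5], [0.003, 0.5, -0.866]]
wrist_force: [-0.9, -1.6, 4.7]
finger_gap: 0.0001
grasp_force: 1.8
```

Request:
drive_tool(rows="0 0 0 0 0 0.5 0;0 0 0 0 0 1 0;0 0 0 0 0 1 0")

```text
time: 13.0
position: [0.561, -0.1832, 0.1182]
ee_rot: [[-1.0, 0.001, -0.002], [-0.001, 0.866, 0.499], [0.002, 0.499, -0.866]]
wrist_force: [-1.5, -3.2, 7.5]
finger_gap: -0.0
grasp_force: 3.7
```

Request:
drive_tool(rows="0 0 0 0 0 0.5 0;0 0 0 0 0 1 0;0 0 0 0 0 1 0")

```text
time: 13.38
position: [0.5612, -0.1832, 0.1181]
ee_rot: [[-1.0, 0.001, -0.001], [-0.0, 0.866, 0.499], [0.002, 0.499, -0.866]]
wrist_force: [-2.4, -2.4, 10.9]
finger_gap: -0.0001
grasp_force: 5.3
```

Request:
drive_tool(rows="0 0 0 0 0 1 0;0 0 0 0 0 2 0;0 0 0 0 0 3 0;0 0 0 0 0 4 0;0 0 0 0 0 4 0;0 0 0 0 0 4 0")

```text
time: 14.12
position: [0.5618, -0.1833, 0.1178]
ee_rot: [[-1.0, 0.0, 0.002], [0.001, 0.867, 0.498], [-0.002, 0.498, -0.867]]
wrist_force: [-4.9, -6.0, 23.9]
finger_gap: 0.0002
grasp_force: 11.7
```

```bash
python3 - <<'E'
from h import *
cv2.imwrite("pics/scene4.png",vision.get_image("scene")[:,:,::-1])
E
python3 gap.py pics/scene4.png
```

```text
pics/scene4.png [(212, 0, None), (215, 0, None), (218, 0, 191), (221, 0, 191), (224, 0, 190), (227, 0, 189), (230, 0, 190), (233, 0, 188), (236, 0, 187), (239, 0, 185), (242, 0, 180), (245, 0, 176), (248, 0, 171), (251, 0, 166), (254, 0, 162), (257, 0, 166), (260, 0, 171)]
```

Request:
drive_tool(rows="0 0 0 0 0 -8 0;0 0 0 0 0 -16 0;0 0 0 25 0 -16 0;0 0 0 50 0 -16 0;0 0 0 68 0 -16 0;0 0 0 68 0 -12 0;0 0 0 68 0 -10 0;0 0 0 68 0 -10 0")

```text
time: 15.18
position: [0.4936, -0.1845, 0.1213]
ee_rot: [[-1.0, -0.0, -0.004], [-0.002, 0.866, 0.5], [0.004, 0.5, -0.866]]
wrist_force: [0.4, -0.1, -1.1]
finger_gap: -0.0004
grasp_force: 0.0
```

Request:
drive_tool(rows="0 0 0 0 0 1 0;0 0 0 0 0 2 0;0 0 0 0 0 3 0;0 0 0 0 0 3 0")

```text
time: 15.68
position: [0.4929, -0.1835, 0.119]
ee_rot: [[-1.0, 0.001, -0.004], [-0.001, 0.866, 0.5], [0.004, 0.5, -0.866]]
wrist_force: [-0.7, 0.5, 0.1]
finger_gap: -0.0001
grasp_force: 0.0
```

Request:
drive_tool(rows="0 0 0 0 0 1 0;0 0 0 0 0 2 0;0 0 0 0 0 2 0;0 0 0 0 0 2 0")

```text
time: 16.18
position: [0.4929, -0.1833, 0.1184]
ee_rot: [[-1.0, 0.001, -0.002], [-0.001, 0.866, 0.499], [0.002, 0.499, -0.866]]
wrist_force: [-0.6, -0.8, 5.8]
finger_gap: -0.0
grasp_force: 2.9
```

Request:
drive_tool(rows="0 0 0 0 0 1 0;0 0 0 0 0 2 0;0 0 0 0 0 2 0;0 0 0 0 0 2 0")

```text
time: 16.68
position: [0.493, -0.1832, 0.1182]
ee_rot: [[-1.0, 0.001, -0.001], [0.0, 0.866, 0.499], [0.001, 0.499, -0.866]]
wrist_force: [-3.1, -3.3, 14.1]
finger_gap: 0.0002
grasp_force: 6.8
```

Request:
drive_tool(rows="0 0 0 0 0 -20 0;0 0 0 0 0 -40 40;0 0 0 -20 1.4 -40 85;0 0 0 -34 1.4 -40 85;0 0 0 -34 1.4 -40 85;0 0 0 -34 1.4 -40 85;0 0 0 -34 1.4 -25 85;0 0 0 -34 1.4 -15 85;0 0 0 -34 1.4 -5 85;0 0 0 -34 1.4 3 85;0 0 0 -34 1.4 10 85;0 0 0 -34 1.4 10 85")

```text
time: 18.18
position: [0.5266, -0.1748, 0.1071]
ee_rot: [[-1.0, 0.001, -0.004], [-0.002, 0.866, 0.5], [0.004, 0.5, -0.866]]
wrist_force: [-0.0, -0.4, 0.1]
finger_gap: 0.0848
grasp_force: 0.0
```

Request:
drive_tool(rows="0 0 0 0 0 4 85;0 0 0 0 0 8 85;0 0 0 0 0 11 85;0 0 0 0 0 11 85;0 0 0 0 0 11 85")

```text
time: 18.8
position: [0.5269, -0.1699, 0.0981]
ee_rot: [[-1.0, 0.001, -0.003], [-0.001, 0.866, 0.5], [0.003, 0.5, -0.866]]
wrist_force: [0.6, 0.1, 0.0]
finger_gap: 0.0851
grasp_force: 0.0
```

```bash
python3 - <<'E'
from h import *
z=np.array([0,-.5,.866]);s=ctrl.state();print(s["time"],s["position"],s["wrist_force"],"h",s["position"]@z,s["position"]@np.array([0,.866,.5]),s["finger_gap"])
cv2.imwrite("pics/scene5.png",vision.get_image("scene")[:,:,::-1])
E
python3 gap.py pics/scene5.png
```

```text
18.8 [ 0.5268601  -0.16989512  0.09807855] [0.63665294 0.06793563 0.02458011] h 0.16988358572832635 -0.0980899034858981 0.08514221499948364
pics/scene5.png [(212, 0, None), (215, 0, None), (218, 0, 191), (221, 0, 191), (224, 0, 190), (227, 0, 189), (230, 0, 200), (233, 0, 188), (236, 0, 187), (239, 0, 185), (242, 0, 180), (245, 0, 176), (248, 0, 171), (251, 0, 167), (254, 0, 163), (257, 0, 166), (260, 0, 171)]
```

Request:
drive_tool(rows="0 0 0 0 0 0 70;0 0 0 0 0 0 60;0 0 0 0 0 0 50;0 0 0 0 0 0 45;0 0 0 0 0 0 45;0 0 0 0 0 0 45", force=50)

```text
time: 19.6
position: [0.5269, -0.1708, 0.0982]
ee_rot: [[-1.0, 0.001, -0.003], [-0.0, 0.867, 0.498], [0.003, 0.498, -0.867]]
wrist_force: [-0.7, -5.4, 2.2]
finger_gap: 0.0569
grasp_force: 53.2
```

Request:
drive_tool(rows="0 0 0 0 0 -2 45;0 0 0 0 0 -4 45;0 0 0 0 0 -6 45;0 0 0 0 0 -8 45;0 0 0 0 0 -11 45;0 0 0 0 0 -14 45")

```text
time: 20.35
position: [0.5272, -0.1774, 0.1109]
ee_rot: [[-1.0, 0.001, -0.002], [-0.001, 0.866, 0.499], [0.002, 0.499, -0.866]]
wrist_force: [0.2, -0.1, -1.1]
finger_gap: 0.0569
grasp_force: 54.9
```

Request:
drive_tool(rows="0 0 0 0 0 -6 45;0 0 0 0 0 -12 45;0 0 0 0 0 -20 45;0 0 0 0 0 -30 45;0 0 0 0 0 -40 45;0 0 0 0 0 -50 45;0 0 0 0 0 -50 45;0 0 0 0 0 -50 45")

```text
time: 21.35
position: [0.5269, -0.2014, 0.1533]
ee_rot: [[-1.0, 0.001, -0.004], [-0.001, 0.866, 0.5], [0.004, 0.5, -0.866]]
wrist_force: [0.5, -0.8, -0.5]
finger_gap: 0.057
grasp_force: 54.9
```

```bash
python3 - <<'E'
from h import *
s=ctrl.state(); print(s["time"],s["position"],s["wrist_force"],s["finger_gap"],s["joint_positions"])
print(proj("scene",s["position"]))
sd=vision.get_image("side")[:,:,::-1]; sc=vision.get_image("scene")[:,:,::-1]
a=cv2.resize(sc[100:220,180:300],(400,400),interpolation=cv2.INTER_CUBIC); b=cv2.resize(sd[195:295,195:295],(400,400),interpolation=cv2.INTER_CUBIC)
cv2.imwrite("pics/both6.png",np.hstack([a,b]))
E
```

```text
21.35 [ 0.52689375 -0.20144492  0.15328584] [ 0.53979369 -0.84241368 -0.53484685] 0.05702209061205174 [ 0.18996399  0.54801738  0.49699725  1.73544915 -0.66995183  1.35175613
  2.5360003 ]
[221.06000701 153.94310856]
```

View pics/both6.png

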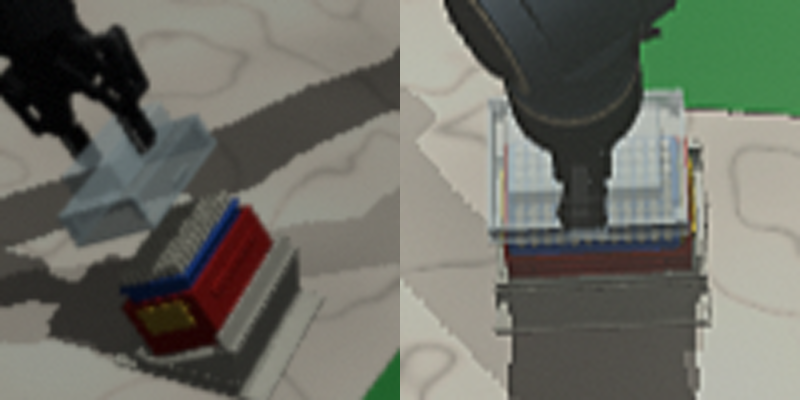

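The scene half shows the cover held clear at about (140,180), and the blue tray with its tips still seated in the red box at (190,250). The side half agrees. Now I'll carry the cover to the mat.

```bash
python3 - <<'E'
from h import *
Rd=np.array([[-1,0,0],[0,1,0],[0,0,-1.]])
for q in([.535,-.20,.26],[.56,-.05,.27],[.605,.135,.22],[.605,.135,.08]): print(q,plan(q,Rd))
E
```

```text
[0.535, -0.2, 0.26] turn 0.5239 -0.0045 0.0004 shift -7.7 54.6 -91.9
[0.56, -0.05, 0.27] turn 0.5239 -0.0045 0.0004 shift -32.9 189.5 -25.7
[0.605, 0.135, 0.22] turn 0.5239 -0.0045 0.0004 shift -78.4 324.7 110.0
[0.605, 0.135, 0.08] turn 0.5239 -0.0045 0.0004 shift -79.0 254.7 231.2
```

Request:
drive_tool(rows="0 0 0 0 10 -30 45;0 0 0 -2 25 -60 45;0.05 0 0 -5 40 -80 45;0.15 0 0 -8 55 -92 45;0.25 0 0 -15 90 -80 45;0.35 0 0 -20 120 -65 45;0.45 -0.004 0 -26 155 -45 45;0.524 -0.004 0 -33 190 -26 45;0.524 -0.004 0 -45 225 10 45;0.524 -0.004 0 -56 260 45 45;0.524 -0.004 0 -68 295 80 45;0.524 -0.004 0 -78 325 110 45;0.524 -0.004 0 -78 310 135 45;0.524 -0.004 0 -79 295 160 45;0.524 -0.004 0 -79 280 187 45;0.524 -0.004 0 -79 265 213 45;0.524 -0.004 0 -79 257 228 45;0.524 -0.004 0 -79 255 231 45;0.524 -0.004 0 -79 255 231 45")

```text
time: 23.82
position: [0.6059, 0.1347, 0.0812]
ee_rot: [[-1.0, 0.0, 0.001], [0.0, 1.0, -0.0], [-0.001, -0.0, -1.0]]
wrist_force: [-0.1, 0.6, -0.2]
finger_gap: 0.0573
grasp_force: 55.0
```

```bash
python3 - <<'E'
from h import *
s=ctrl.state(); print(s["time"],s["position"],s["ee_rot"],s["wrist_force"],s["finger_gap"],s["joint_positions"])
Rd=np.array([[-1,0,0],[0,1,0],[0,0,-1.]]);print(plan([.605,.135,.055],Rd))
E
```

```text
23.825 [0.60594829 0.13470294 0.08115894] [[-9.99999110e-01  5.04827231e-05  1.33296859e-03]
 [ 4.99312715e-05  9.99999913e-01 -4.13731919e-04]
 [-1.33298936e-03 -4.13664994e-04 -9.99999026e-01]] [-0.09929702  0.6373993  -0.18274044] 0.05726062909061192 [-0.58187148  0.53585666  0.40620525  1.80780101 -0.27052891  0.85158923
  1.52357038]
turn -0.0004 0.0013 -0.0001 shift 1.0 0.3 26.2
```

Descend in small steps, watching the force.

Request:
drive_tool(rows="0 0 0 0 0 10 45;0 0 0 0 0 20 45;0 0 0 0 0 28 45;0 0 0 0 0 33 45;0 0 0 0 0 36 45;0 0 0 0 0 36 45")

```text
time: 24.58
position: [0.6053, 0.1346, 0.0443]
ee_rot: [[-1.0, -0.0, 0.0], [-0.0, 1.0, -0.001], [-0.0, -0.001, -1.0]]
wrist_force: [-0.9, -0.2, -1.8]
finger_gap: 0.0564
grasp_force: 55.0
```

Request:
drive_tool(rows="0 0 0 0 0 1.5 45;0 0 0 0 0 3 45;0 0 0 0 0 3 45")

```text
time: 24.95
position: [0.6053, 0.1346, 0.0415]
ee_rot: [[-1.0, -0.0, 0.0], [-0.0, 1.0, -0.001], [-0.0, -0.001, -1.0]]
wrist_force: [0.0, 0.1, -1.7]
finger_gap: 0.0575
grasp_force: 55.0
```

Request:
drive_tool(rows="0 0 0 0 0 1.5 45;0 0 0 0 0 3 45;0 0 0 0 0 3 45")

```text
time: 25.32
position: [0.6053, 0.1346, 0.0383]
ee_rot: [[-1.0, -0.0, 0.0], [-0.0, 1.0, -0.001], [-0.0, -0.001, -1.0]]
wrist_force: [-0.2, -0.9, -1.1]
finger_gap: 0.0569
grasp_force: 55.0
```

Request:
drive_tool(rows="0 0 0 0 0 1.5 45;0 0 0 0 0 3 45;0 0 0 0 0 5 45;0 0 0 0 0 5 45")

```text
time: 25.82
position: [0.6052, 0.1346, 0.0333]
ee_rot: [[-1.0, -0.0, -0.0], [-0.0, 1.0, -0.001], [0.0, -0.001, -1.0]]
wrist_force: [-0.4, 0.2, -2.0]
finger_gap: 0.0569
grasp_force: 55.0
```

Request:
drive_tool(rows="0 0 0 0 0 1.5 45;0 0 0 0 0 3 45;0 0 0 0 0 3 45")

```text
time: 26.2
position: [0.6053, 0.1346, 0.0304]
ee_rot: [[-1.0, -0.0, 0.0], [-0.0, 1.0, -0.001], [-0.0, -0.001, -1.0]]
wrist_force: [0.9, 0.7, -0.7]
finger_gap: 0.057
grasp_force: 55.0
```

Request:
drive_tool(rows="0 0 0 0 0 1.5 45;0 0 0 0 0 3 45;0 0 0 0 0 3 45")

```text
time: 26.58
position: [0.6053, 0.1346, 0.0274]
ee_rot: [[-1.0, -0.0, -0.0], [-0.0, 1.0, -0.001], [0.0, -0.001, -1.0]]
wrist_force: [0.5, -0.7, -1.2]
finger_gap: 0.057
grasp_force: 55.0
```

Request:
drive_tool(rows="0 0 0 0 0 1 45;0 0 0 0 0 2 45;0 0 0 0 0 2 45")

```text
time: 26.95
position: [0.6053, 0.1346, 0.0254]
ee_rot: [[-1.0, -0.0, 0.0], [-0.0, 1.0, -0.001], [-0.0, -0.001, -1.0]]
wrist_force: [0.2, 0.1, -0.8]
finger_gap: 0.0568
grasp_force: 55.0
```

Request:
drive_tool(rows="0 0 0 0 0 1 45;0 0 0 0 0 2 45;0 0 0 0 0 2 45")

```text
time: 27.32
position: [0.6053, 0.1346, 0.0234]
ee_rot: [[-1.0, -0.0, 0.0], [-0.0, 1.0, -0.001], [-0.0, -0.001, -1.0]]
wrist_force: [-0.3, -0.9, -0.9]
finger_gap: 0.0567
grasp_force: 55.0
```

Request:
drive_tool(rows="0 0 0 0 0 1 45;0 0 0 0 0 2 45;0 0 0 0 0 2 45")

```text
time: 27.7
position: [0.6053, 0.1346, 0.0214]
ee_rot: [[-1.0, -0.0, 0.0], [-0.0, 1.0, -0.001], [-0.0, -0.001, -1.0]]
wrist_force: [-0.6, -0.8, -1.3]
finger_gap: 0.0573
grasp_force: 55.0
```

Request:
drive_tool(rows="0 0 0 0 0 1 45;0 0 0 0 0 2 45;0 0 0 0 0 2 45")

```text
time: 28.08
position: [0.6053, 0.1346, 0.0194]
ee_rot: [[-1.0, -0.0, 0.0], [-0.0, 1.0, -0.001], [-0.0, -0.001, -1.0]]
wrist_force: [0.3, 0.2, -0.9]
finger_gap: 0.0569
grasp_force: 55.0
```

Request:
drive_tool(rows="0 0 0 0 0 1 45;0 0 0 0 0 2 45;0 0 0 0 0 2 45")

```text
time: 28.45
position: [0.6053, 0.1346, 0.0174]
ee_rot: [[-1.0, -0.0, 0.0], [-0.0, 1.0, -0.001], [-0.0, -0.001, -1.0]]
wrist_force: [-0.3, 0.1, -0.2]
finger_gap: 0.0567
grasp_force: 55.0
```

Request:
drive_tool(rows="0 0 0 0 0 1 45;0 0 0 0 0 2 45;0 0 0 0 0 2 45")

```text
time: 28.82
position: [0.6055, 0.1346, 0.0163]
ee_rot: [[-1.0, -0.0, 0.0], [-0.0, 1.0, -0.0], [-0.0, -0.0, -1.0]]
wrist_force: [-1.9, -0.0, 5.3]
finger_gap: 0.0568
grasp_force: 55.5
```

Request:
drive_tool(rows="0 0 0 0 0 -0.6 45;0 0 0 0 0 -0.6 58;0 0 0 0 0 -0.6 62;0 0 0 0 0 -0.6 70;0 0 0 0 0 -0.6 85;0 0 0 0 0 -0.6 85;0 0 0 0 0 -0.6 85;0 0 0 0 0 -8 85;0 0 0 0 0 -25 85;0 0 0 0 0 -50 85;0 0 0 0 0 -90 85;0 0 0 0 0 -130 85;0 0 0 0 0 -170 85;0 0 0 0 0 -170 85;0 0 0 0 0 -170 85")

```text
time: 30.7
position: [0.605, 0.1347, 0.186]
ee_rot: [[-1.0, -0.0, 0.0], [-0.0, 1.0, -0.0], [-0.0, -0.0, -1.0]]
wrist_force: [-0.1, 0.1, -0.6]
finger_gap: 0.0851
grasp_force: 0.0
```

```bash
python3 - <<'E'
from h import *
s=ctrl.state(); p=vision.camera_params("wrist"); print(s["time"],s["position"],s["wrist_force"])
ims={n:vision.get_image(n)[:,:,::-1] for n in("scene","side","wrist")}
for n in ims: cv2.imwrite(f"pics/{n}7.png",ims[n])
# non-green pixels inside mat's hull, wrist view -> cover outline
for n,pp in(("wrist",p),("side",P["side"])):
    hsv=cv2.cvtColor(ims[n],cv2.COLOR_BGR2HSV); g=cv2.inRange(hsv,(50,120,40),(75,255,255))
    c=max(cv2.findContours(g,0,2)[0],key=cv2.contourArea); hull=np.zeros_like(g); cv2.fillConvexPoly(hull,cv2.convexHull(c),255)
    h=cv2.erode(hull,np.ones((5,5)))&~g
    k,l,st,ce=cv2.connectedComponentsWithStats(h)
    i=1+np.argmax(st[1:,4]); r=cv2.minAreaRect(np.argwhere(l==i)[:,::-1].astype(np.float32))
    print(n,st[i],r,[onz(n,*q,.035,pp).round(3).tolist() for q in cv2.boxPoints(r)],"centre",onz(n,*r[0],.035,pp).round(3))
# expected outline of cover if upright at (.605,.135)
for h_ in(.003,.035): print(h_,[proj("wrist",[.605+a*.063,.135+b*.044,h_],p).round(1).tolist() for a,b in((-1,-1),(1,-1),(1,1),(-1,1))],[proj("side",[.605+a*.063,.135+b*.044,h_]).round(1).tolist() for a,b in((-1,-1),(1,-1),(1,1),(-1,1))])
E
python3 gap.py pics/scene7.png
```

```text
30.7 [0.60500196 0.13472188 0.18597851] [-0.12262342  0.11661194 -0.56805646]
wrist [ 235  127   86  116 9521] ((277.5, 184.5), (115.0, 85.0), 90.0) [[0.538, 0.09, 0.035], [0.538, 0.179, 0.035], [0.668, 0.184, 0.035], [0.668, 0.085, 0.035]] centre [0.599 0.135 0.035]
side [282 179   7  28 134] ((285.0, 192.5), (27.0, 6.0), 90.0) [[0.653, 0.189, 0.035], [0.674, 0.188, 0.035], [0.665, 0.046, 0.035], [0.645, 0.047, 0.035]] centre [0.659 0.115 0.035]
0.003 [[239.5, 129.4], [243.4, 231.5], [312.3, 231.4], [316.2, 129.4]] [[250.0, 205.8], [288.0, 204.5], [286.3, 187.9], [250.0, 189.2]]
0.035 [[235.7, 130.8], [240.4, 241.7], [315.4, 241.7], [320.0, 130.8]] [[249.6, 198.4], [288.1, 197.1], [286.4, 180.6], [249.5, 181.9]]
pics/scene7.png [(212, 0, None), (215, 0, None), (218, 2, 190), (221, 5, 191), (224, 5, 190), (227, 4, 189), (230, 5, 189), (233, 5, 188), (236, 6, 187), (239, 6, 184), (242, 7, 179), (245, 6, 175), (248, 7, 170), (251, 1, 166), (254, 0, 162), (257, 0, 166), (260, 0, 171)]
```

```bash
python3 -c "
from cell import ticket; print(ticket.job_done())"
```

```text
the job is handed in; nothing more can be done
None
```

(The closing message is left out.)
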